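# Click the clip warmer's dial to the orange mark

### The job

Set the clip warmer to the orange mark: with a fingertip lightly on the big knurled dial, drag it round by friction, one click, until its white pointer line clicks into the detent at the orange mark, then take the hand away. Do not grip the dial or run it past the neighbouring clicks, and leave the clip, rod, bushing and awl where they lie.

Things in the scene. Friction and masses are not known exactly. Their poses are not given: they have to be found in the camera images.
- dial (a joint): turn of the dial (rad), positive anticlockwise seen from above; starts at 0, in a detent. Detents are 0.698 rad (40 deg) apart: at -1.396, -0.698, 0, 0.698 and 1.396. Past half-way (0.349 rad) between two detents it snaps on into the next by itself; before that it springs back. Stops at +-1.75
- dial_center (a point): centre of the dial, on its upright axis, half-way up the rim. The dial is a black disc with a finely knurled straight rim, 96 mm across, 27 mm high, lying on the warmer's flat deck; the deck is 14 mm below this point and 70 mm above the shelf
- dial_top (a point): centre of the dial's flat top, 14 mm above dial_center. There is no bar or spoke to push: the dial is dragged by friction on its rim or its top. Getting it over a click takes about 0.06 N m: 1.3 N along the rim, so a press of some 4 to 6 N
- dial_aim (a point): point on the line of the dial's white pointer stripe, 66 mm out from the dial's axis, 9 mm below dial_center; it turns with the dial. It lies over the orange mark when the dial is set there
- orange_mark_top (a point): top centre of the orange marker disc (14 mm across, 5 mm high) fixed on the warmer's deck, 66 mm from the dial's axis, at the detent one click to one side of the starting one
- white_mark_top (a point): top centre of the white marker disc, same size, fixed at the detent one click to the other side
- warmer: green box, the fixed clip warmer; origin on the shelf surface straight below the dial's axis. Along its own x it runs from -85 mm to +205 mm, along y +-100 mm, 70 mm high; a 4 mm aluminium plate lies on its deck from x = 90 to 190 mm. The pointer faces -x at the start. Fixed
- clip: bystander: black polymer decking clip, 50 x 22 x 21 mm, loose on the aluminium plate; origin at the centre of its underside
- rod: bystander: blue aluminium pivot rod, 124 mm long along its x, 14 mm wide, loose on the shelf; origin at the centre of its underside
- bushing: bystander: bronze bushing, 28 mm across, 22 mm high, upright and loose on the shelf; origin at the centre of its underside
- awl: bystander: stubby steel awl with an ash handle, 123 mm long along its x, 26 mm wide, 24 mm high, loose on the shelf; origin on its underside

How it is judged (in metres and radians):
On the way, in this order (a step that is already met when the one before it is completed fails the run):
1. a finger is on the dial (contact force between the fingers and dial above 0.3 N).
2. the pointer comes to the orange mark (horizontal distance between dial_aim and orange_mark_top below 0.007 m), for 0.1 s.
At the end, for the whole second after the job is handed in: The dial rests in the orange mark's detent (pointer line within 7 mm of the mark's centre at the mark's radius, about 6 deg), not moving, and clip, rod, bushing and awl lie within 20 mm of where they started (horizontal distance between dial_aim and orange_mark_top below 0.007 m and velocity of joint dial between -0.05 and 0.05 rad/s and distance of each of clip, rod, bushing, awl from where it was at the start of the episode below 0.02 m); the robot touches nothing.
It fails at once if the dial is run on past the neighbouring click, to where it snaps into a further one (more than 1.1 rad from its start) (value of joint dial above 1.1 rad or value of joint dial below -1.1 rad).
It fails at once if the dial is gripped or pressed hard (over 40 N) (contact force between the fingers and dial above 40 N).
It fails at once if a bystander is moved or lifted more than 20 mm (distance of any of clip, rod, bushing, awl from where it was at the start of the episode above 0.02 m).
It also fails if it takes over 40 s, if anything falls off the work surface, if the arm or the gripper's body presses on something with over 40 N, if the wrist force passes 120 N, or if a joint passes its speed limit or range.

### The arm

A 6-joint arm with a two-finger parallel gripper is mounted at the origin on the work surface. World frame = base frame: x ahead of the robot, y to its left, z up, the work surface at z = 0. Lengths are in m, angles in degrees, forces in N, time in s.
With the tool pointing down it reaches from about 0.275 to 0.725 m from the base axis. Payload 5.6 kg.
Tool frame: the origin (TCP) lies midway between the tips of the shut fingers; the grasp point (between the pads) lies 19 mm behind it; y points along the fingers, x is the direction in which the jaws open and shut, and the axes are right-handed (so a half turn about y gives the same grasp; the last joint's range is limited). The gripper opens to 85 mm and grips with 20 to 120 N. Pads are 22 mm wide; open, the fingers measure 114 mm over their backs; the gripper's body (76 mm by 85 mm) begins 54 mm behind the grasp point. The pads swing forward as they close: fully open they stand 13 mm farther back than shut.
Start: joints at [84.202, 14.616, 6.199, 0, -81.583, -16.306], TCP at [0.207, 0.51, 0.231] pointing down, gripper open.
Joint ranges: [-168.99, 168.99], [-69.2, 112.95], [-62.41, 85.93], [-164.36, 98.24], [-168.68, -3.75], [-174.98, 174.98]. Speed limits (degrees/s): [147.25, 147.25, 180, 180, 180, 180].

### API

Orientations are given as a 3x3 rotation matrix whose columns are the frame's x, y, z axes.
In Python, from plant import * gives the robot as it stands.
- The arm moves only by the shell command python3 -m jog 'ROWS' [FORCE]. ROWS is JSON, a list of rows, each a list of 7 numbers: the shift along the world's x, y, z in m, then the turn, a rotation vector about the world's x, y, z in degrees, then the finger opening in m, from 0 to 0.0854. A call has 1 to 12 rows; each row shifts and turns the commanded pose from where the row before left it; what a row does not reach is not made up. A row lasts 1/8 s, in which the tool goes at most 62.5 mm and 10.7 degrees, less where a joint would pass 70% of its speed; a pose out of reach is approached as far as the arm can. A call with a gripper value outside its range is refused whole. The fingers move at their own pace and stop on an object; FORCE is the grip in N (left out, the last holds). Time passes only in rows, so rows that do not move let the fingers close. It gives the time, the measured TCP pose, the force and the opening at its end, in the units of the state.
- read_state(): the state, without advancing time (a new reading comes with each control period).
- capture(name): name is "scene" or "top" or "wrist"; returns (picture, depth): 384x512x3 uint8, red, green, blue; 384x512 float32, m along the optical axis (not along the pixel's ray), 0 where there is no reading.
- camera_model(name): a dict with "mtx" (3x3 intrinsics, pixels), "rvec" (rotation vector, rad) and "tvec" (3), from world to camera coordinates, as OpenCV has them. Camera axes: x right, y down, z forward; pixel columns grow to the right and rows downward; lengths in m; the calibration is good to about 2 mm. A picture is of the moment at which its call begins: read the wrist's pose just before it. camera_model takes no time and is no camera call; for the wrist camera it gives the pose at the moment of the call.
- hand_in(): hands the job in, once; it reports no verdict.
Trained networks look in the newest picture that a camera, given by its name, has taken for a name from the list of things; names that differ only in an ending like _2 or _b are one class to them, and where a whole thing is asked for, a point or a joint stands for the part that bears it (a point fixed in the world has none). Each returns a list of dicts, best first, with "p" (0 to 1); they miss things now and then, are a little off and sometimes report something else, mostly with a low value. They report only what shows in the picture. A call takes as long as a camera call.
- boxes_of(label, camera): "bbox" ([left, top, right, bottom] in pixels, round what is visible of it).
The state is a dict: "t": time; "qpos": joint angles; "joint_vel": joint speeds; "joint_torque": joint torques, N m; "eef_pos": TCP position; "tool_rot": TCP orientation; "force": force on the tool from outside, world axes, zero at the start; "torque": the same for the moment, N m; "gripper_width": finger opening in m.
Only numpy, scipy, OpenCV 4.12 (cv2) and the standard library are available. Lean on these libraries where they do the work, as an engineer would, in place of code of your own. Each camera call takes 0.05 s, during which the arm holds its last target. There are 200 camera calls.

## Working session

There is one attempt and no reset: what is moved stays moved. The work goes in short steps, Python scripts to look and compute and a shell command to move; the robot and the scene stay as the last step left them, time stands still between calls to the robot, and variables do not carry over. Pictures are saved under pics/ and viewed, about 8 in all and at most 12, crops included, and the job is handed in when it is done.

```bash
mkdir -p pics; cat > h.py <<'E'
from plant import *
import numpy as np, cv2
def cloud(cam):
    im,d=capture(cam); m=camera_model(cam)
    K=np.array(m["mtx"]);R=cv2.Rodrigues(np.array(m["rvec"],float))[0];t=np.array(m["tvec"],float).ravel()
    v,u=np.mgrid[:384,:512]
    c=np.stack([(u-K[0,2])/K[0,0]*d,(v-K[1,2])/K[1,1]*d,d],-1)
    return im,d,(c-t)@R
E
python3 - <<'E'
from h import *
for c in("top","scene"):
    im,d,P=cloud(c); np.savez(f"/tmp/{c}.npz",im=im,d=d,P=P)
    cv2.imwrite(f"pics/{c}.png",im[...,::-1])
    for l in("dial","orange_mark_top","white_mark_top","clip"):print(c,l,boxes_of(l,c)[:2])
s=read_state();print(s["t"],s["eef_pos"],s["tool_rot"],s["force"])
E
```

```text
top dial [{'bbox': [236.1, 238.0, 286.7, 291.4], 'p': 0.8}]
top orange_mark_top [{'bbox': [271.7, 292.2, 278.3, 297.4], 'p': 0.63}]
top white_mark_top [{'bbox': [228.5, 282.7, 239.3, 292.0], 'p': 0.62}]
top clip [{'bbox': [253.4, 179.9, 280.8, 204.3], 'p': 0.85}]
scene dial [{'bbox': [197.3, 151.5, 238.8, 194.1], 'p': 0.75}]
scene orange_mark_top []
scene white_mark_top [{'bbox': [187.9, 261.0, 243.2, 283.8], 'p': 0.34}]
scene clip [{'bbox': [260.2, 193.1, 270.6, 212.9], 'p': 0.73}, {'bbox': [196.4, 152.1, 239.6, 193.4], 'p': 0.53}]
0.5 [0.20693545 0.50955391 0.23120782] [[-3.76304712e-01 -4.06645002e-05  9.26495959e-01]
 [-9.26495949e-01 -1.35434341e-04 -3.76304714e-01]
 [ 1.40781613e-04 -9.99999990e-01  1.32890861e-05]] [-0.57405251 -0.65532696  0.18544623]
```

View pics/top.png

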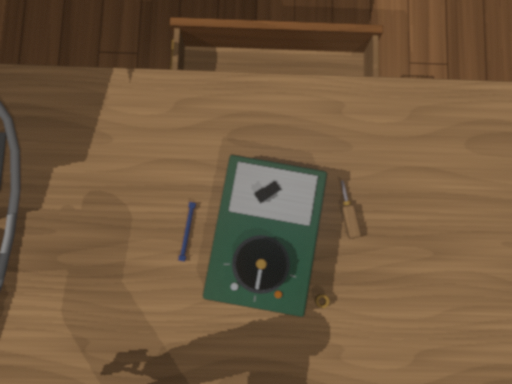

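View pics/scene.png

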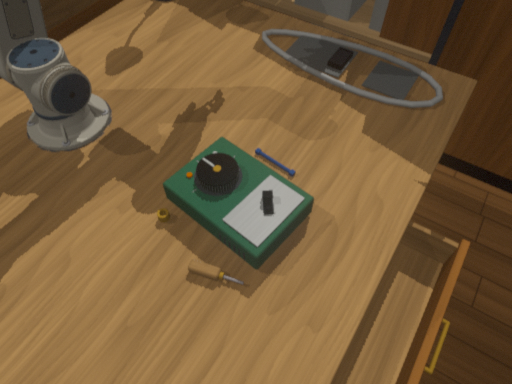

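The top view shows the dial at about (261,264), its pointer down to (258,288), the orange mark at (278,295) and the white mark at (235,287). The scene view agrees. Next I'll compute world positions.

```bash
python3 - <<'E'
from h import *
z=np.load("/tmp/top.npz");P=z["P"];im=z["im"].astype(int);d=z["d"]
h=P[...,2]; ok=d>0
print("deck z",np.median(h[(abs(h-.07)<.008)&ok]))
sel=ok&(h>.085)&(h<.11); 
v,u=np.nonzero(sel); k=(abs(u-261)<40)&(abs(v-264)<40)
Q=P[v[k],u[k]].astype(np.float32); print("top z",np.median(Q[:,2]),"n",len(Q),"zmax",Q[:,2].max())
top=Q[abs(Q[:,2]-np.median(Q[:,2]))<.004]
c,r=cv2.minEnclosingCircle(top[:,:2].copy());print("circle",c,r,"mean",top.mean(0))
for n,(a,b) in dict(hub=(261,264),orange=(278,295),white=(235,287),ptr=(258,287),clip=(267,192)).items(): print(n,P[b,a])
r,g,b=im[...,0],im[...,1],im[...,2]
for n,m in dict(orange=(r>150)&(r-b>90),white=(r>150)&(b>140)).items():
    m=m&ok&(np.hypot(np.arange(512)[None]-261,np.arange(384)[:,None]-264)<45);vv,uu=np.nonzero(m)
    for x,y in zip(uu,vv):
        pass
    n_,lab,st,ce=cv2.connectedComponentsWithStats(m.astype(np.uint8))
    for i in range(1,n_):
        if st[i,4]>5: print(n,ce[i],st[i,4],np.median(P[lab==i],0))
E
```

```text
deck z 0.06990106032334684
top z 0.09704447 n 2075 zmax 0.102715336
circle (0.5049382448196411, 0.024899831041693687) 0.04865526035428047 mean [0.5046456  0.02492037 0.09709682]
hub [0.50465352 0.02346116 0.09536496]
orange [ 0.4472495  -0.01086669  0.07556777]
white [0.45976537 0.07139258 0.0727211 ]
ptr [0.46220373 0.02785968 0.09693461]
clip [0.6441109  0.01538879 0.07852472]
```

```bash
python3 -m jog '[[0.026,-0.0375,0,0,0,0,0],[0.026,-0.0375,0,0,0,0,0],[0.026,-0.0375,0,0,0,0,0],[0.026,-0.0375,0,0,0,0,0],[0.026,-0.0375,0,0,0,0,0],[0.026,-0.0375,0,0,0,0,0],[0.026,-0.0375,0,0,0,0,0],[0.026,-0.0375,-0.01,0,0,0,0],[0.026,-0.0375,-0.02,0,0,0,0],[0.026,-0.0375,-0.03,0,0,0,0],[0.026,-0.0375,-0.03,0,0,0,0],[0.025,-0.038,-0.02,0,0,0,0]]' 20
python3 - <<'E'
from h import *
s=read_state();print(s["t"],s["eef_pos"],s["tool_rot"].round(3) if hasattr(s["tool_rot"],'round') else s["tool_rot"],s["force"],s["gripper_width"])
im,d=capture("wrist");cv2.imwrite("pics/w1.png",im[...,::-1])
E
```

```text
t: 2.0
eef_pos: [0.5182, 0.0576, 0.12]
tool_rot: [[-0.376, -0.001, 0.926], [-0.926, -0.0, -0.376], [0.001, -1.0, -0.001]]
force: [0.7, -0.5, 0.0]
gripper_width: -0.0002
2.0 [0.51817973 0.05761587 0.11995893] [[-0.376 -0.001  0.926]
 [-0.926 -0.    -0.376]
 [ 0.001 -1.    -0.001]] [ 0.7071513  -0.54508449  0.01888956] -0.00017307999378135669
```

View pics/w1.png

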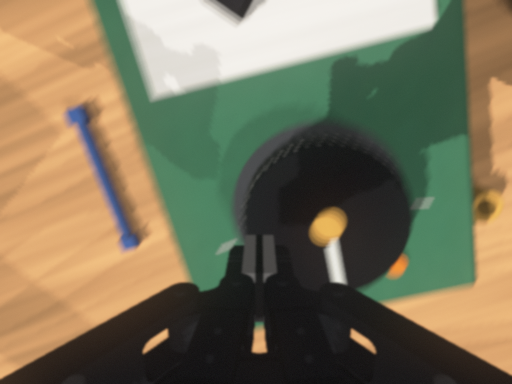

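The wrist view shows the closed tips (258,240) over the dial's left part. The pointer is at (335,260) and the orange mark at (399,265). I'll descend gently until contact.

```bash
python3 -m jog '[[0,0,-0.01,0,0,0,0],[0,0,-0.006,0,0,0,0],[0,0,-0.003,0,0,0,0],[0,0,-0.002,0,0,0,0],[0,0,-0.001,0,0,0,0],[0,0,0,0,0,0,0]]'
```

```text
t: 2.8
eef_pos: [0.518, 0.0593, 0.0995]
tool_rot: [[-0.376, 0.0, 0.927], [-0.927, 0.0, -0.376], [-0.0, -1.0, 0.0]]
force: [0.4, 0.2, 0.1]
gripper_width: -0.0001
```

```bash
python3 -m jog '[[0,0,-0.001,0,0,0,0],[0,0,0,0,0,0,0]]'; python3 -m jog '[[0,0,-0.001,0,0,0,0],[0,0,0,0,0,0,0]]'; python3 -m jog '[[0,0,-0.001,0,0,0,0],[0,0,0,0,0,0,0]]'
```

```text
t: 3.05
eef_pos: [0.5179, 0.0591, 0.0983]
tool_rot: [[-0.376, -0.0, 0.926], [-0.926, 0.0, -0.376], [-0.0, -1.0, -0.0]]
force: [0.1, 0.5, -0.3]
gripper_width: 0.0001
t: 3.3
eef_pos: [0.5185, 0.0589, 0.0981]
tool_rot: [[-0.376, 0.001, 0.927], [-0.927, -0.0, -0.376], [-0.0, -1.0, 0.001]]
force: [-0.4, -1.0, 4.9]
gripper_width: -0.0002
t: 3.55
eef_pos: [0.5191, 0.0588, 0.098]
tool_rot: [[-0.376, 0.003, 0.927], [-0.927, -0.0, -0.376], [-0.001, -1.0, 0.003]]
force: [-1.9, -0.5, 10.0]
gripper_width: -0.0
```

Contact at 10 N. I'll drag anticlockwise along the arc.

```bash
python3 -m jog '[[-0.0024,0.0008,0,0,0,0,0],[-0.0024,0.0008,0,0,0,0,0],[-0.0025,0.0005,0,0,0,0,0],[-0.0025,0.0005,0,0,0,0,0],[-0.0025,0.0002,0,0,0,0,0],[-0.0025,0.0001,0,0,0,0,0],[-0.0026,-0.0002,0,0,0,0,0],[0,0,0,0,0,0,0]]'
python3 - <<'E'
from h import *
im,d=capture("top");cv2.imwrite("pics/t2.png",cv2.resize(im[220:320,200:330,::-1],None,fx=4,fy=4))
E
```

```text
t: 4.55
eef_pos: [0.5022, 0.062, 0.098]
tool_rot: [[-0.376, 0.004, 0.927], [-0.927, 0.001, -0.376], [-0.002, -1.0, 0.004]]
force: [0.0, 0.5, 8.3]
gripper_width: -0.0003
```

View pics/t2.png

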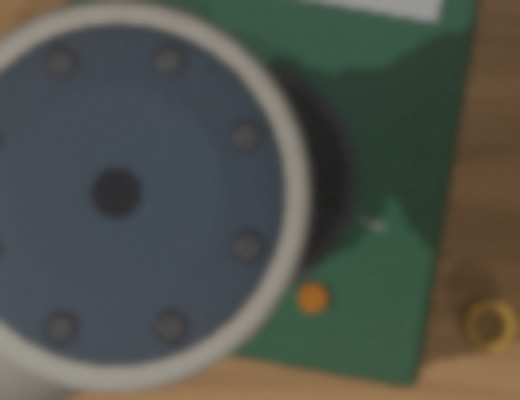

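The hand hides the dial in the top view, so I'll use the wrist view.

```bash
python3 - <<'E'
from h import *
im,d=capture("wrist");cv2.imwrite("pics/w2.png",im[...,::-1])
E
```

```text
(no output)
```

View pics/w2.png

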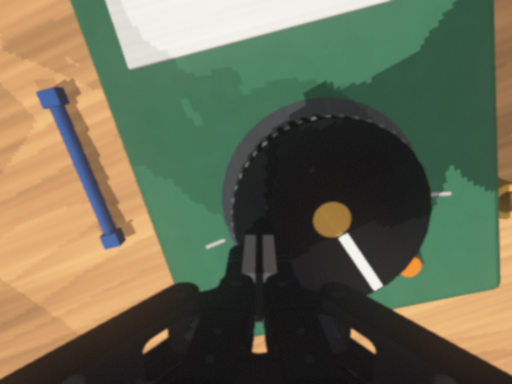

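The pointer, now from (340,237) to (378,287), has turned about 26°, past half-way with the mark at (411,267). I'll drag about 12° more, then lift off.

```bash
python3 -m jog '[[-0.0026,-0.0003,0,0,0,0,0],[-0.0026,-0.0005,0,0,0,0,0],[-0.0025,-0.0007,0,0,0,0,0],[0,0,0,0,0,0,0],[0,0,0.001,0,0,0,0],[0,0,0.002,0,0,0,0],[0,0,0.01,0,0,0,0],[0,0,0.03,0,0,0,0],[0,0,0.04,0,0,0,0],[-0.01,0.05,0.02,0,0,0,0],[-0.02,0.055,0,0,0,0,0],[-0.02,0.055,0,0,0,0,0]]'
python3 -m jog '[[-0.02,0.05,0,0,0,0,0],[-0.02,0.05,0,0,0,0,0],[0,0,0,0,0,0,0]]'
python3 - <<'E'
from h import *
im,d,P=cloud("top");cv2.imwrite("pics/t3.png",cv2.resize(im[160:320,170:370,::-1],None,fx=4,fy=4,interpolation=cv2.INTER_CUBIC))
E
```

```text
t: 6.15
eef_pos: [0.4422, 0.2218, 0.2001]
tool_rot: [[-0.377, 0.001, 0.926], [-0.926, 0.001, -0.377], [-0.001, -1.0, 0.0]]
force: [1.2, 0.9, 0.7]
gripper_width: -0.0
t: 6.52
eef_pos: [0.4014, 0.3231, 0.1992]
tool_rot: [[-0.372, -0.001, 0.928], [-0.928, 0.0, -0.372], [0.0, -1.0, -0.001]]
force: [0.1, -0.6, 0.6]
gripper_width: -0.0001
```

View pics/t3.png

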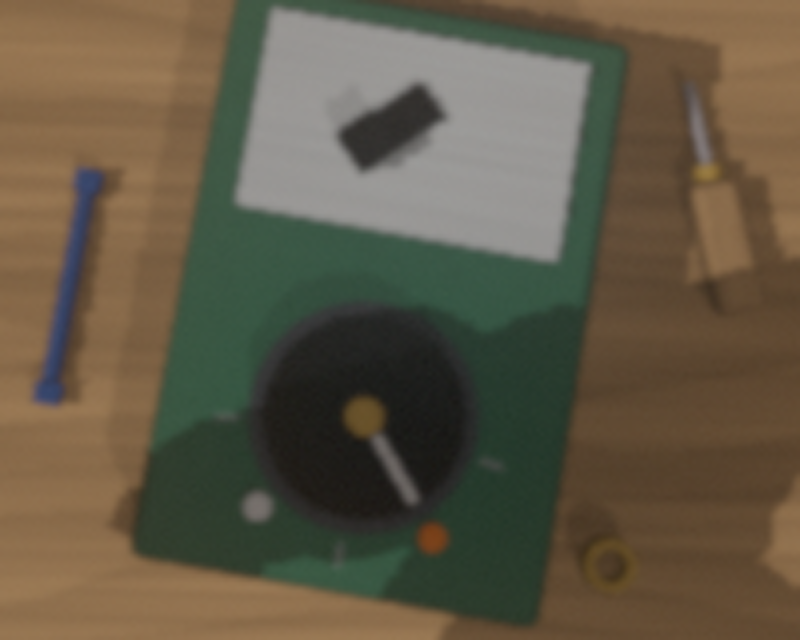

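The pointer line from (365,416) through (415,503) extends onto the orange mark at (432,538). The bystanders are unmoved and the hand is clear.

```bash
python3 -c "from plant import *; print(hand_in())"
```

```text
the job is handed in; nothing more can be done
None
```

The dial is set to the orange mark and the job is handed in, at about 6.6 s on the robot's clock.

- **Move:** I pressed the shut fingertips on the dial's top at about 10 N, well under the 40 N limit but above the suggested 4 to 6 N. I dragged them about 40° anticlockwise along the arc, then lifted the hand up and away.
- **Last checks:** In the final top picture the pointer line runs onto the centre of the orange mark, judged by eye from the pixels. The clip, rod, bushing and awl look unmoved, and the wrist force is back to roughly zero.
- **Failed check:** One top picture taken mid-drag was no use because the hand hid the dial. The wrist camera then showed the dial past half-way, at about 26°. No other check failed or disagreed.

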